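# Park the brush and free the stuck stopper of the charcoal jar

## Task

I have finished blending and want a stick of charcoal next: first stand the brush that lies on the white rest upright in the blue cup, bristles up, and let go of it. Then open the charcoal jar: its wooden stopper is stuck tight, so grip it and rock it side to side, at least twice each way, easing it up as you rock until it comes free, and finish while still holding it upright a couple of centimetres clear above the jar's mouth, so that the crumbs fall back in. Leave everything else on the desk where it is.

Things in the scene. Friction and masses are not known exactly. Their poses are not given: they have to be found in the camera images.
- brush: round brush, 226 mm long, about 45 g, loose. Origin at the butt end of the handle, x axis along the brush to the bristles. Dark red round handle 11 mm thick to 175 mm, metal ferrule 12 mm thick to 194 mm, dark bristles 19 mm thick to 226 mm. Balances about 103 mm from the butt. Starts with its butt on the desk and the handle on the rest, bristles pointing roughly away from the robot
- brush_tip (a point): tip of the bristles, on the brush's axis, 226 mm from the butt. At the start the brush rises 12 degrees towards the tip; its axis is 30 mm above the desk at 125 mm from the butt and it lies on the rest 169 mm from the butt
- rest: white ceramic brush rest fixed to the desk, 30 mm (its x) by 100 mm (its y), saddle 34 mm high, small knobs up to 39 mm high between its notches; the brush lies in the middle notch along the rest's x axis. Origin on the desk under its centre
- cup: blue ceramic cup, straight and round, 68 mm outside and 60 mm inside diameter, 118 mm tall, inner floor 6 mm above its underside, 0.5 kg, loose and empty. Origin at the centre of its underside, z up
- cup_rim (a point): centre of the cup's mouth, 118 mm above its underside
- jar: square glass jar of charcoal sticks, 74 mm wide, held fast in a wooden organiser screwed to the desk (100 mm along x, 40 mm high, from -160 to +45 mm along y, chalk tray on its -y side): it does not move. Origin on the desk below the middle of the mouth; z up, x and y square with the jar's sides
- jar_mouth (a point): centre of the jar's mouth, level with the rim, 100 mm above the desk, axes as the jar's. Glass neck square, 48 mm inside, 60 mm outside, 28 mm tall, above a 74 mm wide shoulder. Four springy rubber lips line it, one on each side, 6 mm below the rim; each presses on the stopper with about 20 N
- stopper: square wooden stopper, 66 mm tall, about 60 g. Origin at the centre of its underside, z up, x and y square with its sides (and with the jar's at the start). Light plug 40 mm square from 0 to 32 mm up, dark head 44 mm square from 32 to 66 mm, gripped across two opposite faces. At the start the plug is 24 mm deep in the neck, the head's underside 8 mm above the rim
- stopper_top (a point): centre of the stopper's top face, 66 mm above its underside. Friction on the lips holds the stopper: a straight pull takes some 30 to 50 N. Tipped 5 to 10 degrees one way, then the other, about a point level with the lips, and raised 1 to 3 mm with every swing it works its way out; it can tip some 12 degrees
- can: bystander: spray can, 52 mm across, 150 mm tall; origin at the centre of its underside
- tub: bystander: screw-top tub, 68 mm across, 70 mm tall; origin at the centre of its underside
- tape: bystander: roll of black tape lying flat, 90 mm across, 24 mm tall; origin at the centre of its underside
- eraser: bystander: white eraser, 55 x 24 x 14 mm; origin at the centre of its underside
- pencil: bystander: black charcoal pencil lying flat, 183 mm long, 8 mm thick; origin at the centre of its underside
- pen: bystander: blue capped pen lying flat, 137 mm long, 14 mm thick; origin at the centre of its underside
- phone: bystander: black telephone lying face up, 150 x 74 x 9 mm; origin at the centre of its underside
- tin: bystander: flat steel tin with a red lid, 80 x 130 x 20 mm; origin at the centre of its underside
Things that resemble listed ones, but are neither listed nor needed, are in the scene too. There is more than one size of the stopper; the one meant has the size given above.

How it is judged:
By the outcome, as a careful person would: the job done as asked, in the order asked, and still so for the second after the job is handed in, while the arm keeps its last pose, push and grip.
It also fails if it takes over 66 s, if anything falls off the work surface, if the arm or the gripper's body presses on something with over 40 N, if the wrist force passes 120 N, or if a joint passes its speed limit or range.

## Robot

A 6-joint arm with a two-finger parallel gripper is mounted at the origin on the work surface. World frame = base frame: x ahead of the robot, y to its left, z up, the work surface at z = 0. Lengths are in m, angles in rad, forces in N, time in s.
With the tool pointing down it reaches from about 0.375 to 0.825 m from the base axis. Payload 5.5 kg.
Tool frame: the origin (TCP) lies midway between the tips of the shut fingers; the grasp point (between the pads) lies 19 mm behind it; z points along the fingers, y is the direction in which the jaws open and shut (so a half turn about z gives the same grasp; the last joint's range is limited). The gripper opens to 85 mm and grips with 20 to 120 N. Pads are 22 mm wide; open, the fingers measure 114 mm over their backs; the gripper's body (76 mm by 85 mm) begins 54 mm behind the grasp point. The pads swing forward as they close: fully open they stand 13 mm farther back than shut.
Start: joints at [-1.113, 0.314, -0.047, 1.21, 0, 1.571], TCP at [0.265, -0.538, 0.231] pointing down, gripper open.
Joint ranges: [-2.67, 2.67], [-0.69, 1.73], [-1.03, 1.25], [-2.08, 2.16], [-1.42, 1.45], [-3.14, 3.14]. Speed limits (rad/s): [2.39, 2.39, 3.01, 3.14, 3.14, 3.14].

## Interface

Orientations are given as a 3x3 rotation matrix whose columns are the frame's x, y, z axes.
In Python, from plant import manip gives the robot as it stands. The module is installed in compiled form; this text tells all that it offers.
- The arm moves only by the shell command python3 -m creep 'ROWS' [FORCE]. ROWS is JSON, one flat list of numbers, 5 for each row, row after row: the shift along the tool's x, y, z in cm, then the turn about the tool's z in degrees, then the closure in counts, from 0 (fully open) to 255 (shut). In form: [tx, ty, tz, roll, fingers, tx, ty, tz, roll, fingers, ...]. A call has 1 to 20 rows; each row shifts and turns the commanded pose from where the row before left it, along the tool's axes as they then stand; what a row does not reach is not made up. A row lasts 1/8 s, in which the tool goes at most 62.5 mm and 10.7 degrees, less where a joint would pass 70% of its speed; a pose out of reach is approached as far as the arm can. A call is refused whole if a number of a shift passes 6.25 or a number of a turn 10.7, either way. A call with a gripper value outside its range is refused whole. The fingers move at their own pace and stop on an object; FORCE is the grip in N (left out, the last holds). Time passes only in rows, so rows that do not move let the fingers close. It gives the time, the measured TCP pose, the force and the opening at its end, in the units of the state.
- manip.read_state(): the state, without advancing time (a new reading comes with each control period).
- manip.capture(name): name is "scene" or "top"; returns a dict with "image" (400x640x3 uint8, red, green, blue), "depth" (400x640 float32, m along the optical axis (not along the pixel's ray), 0 where there is no reading), "fx", "fy", "cx", "cy" (pixels), "xyz" and "attitude" of the camera in the world. Camera axes: x right, y down, z forward; pixel columns grow to the right and rows downward; lengths in m; the calibration is good to about 2 mm. A picture is of the moment at which its call begins.
- manip.finish_job(): hands the job in, once; it reports no verdict.
The state is a dict: "clock": time; "joint_pos": joint angles; "joint_vel": joint speeds; "joint_torque": joint torques, N m; "tcp_pos": TCP position; "eef_rot": TCP orientation; "contact_force": force on the tool from outside, world axes, zero at the start; "torque": the same for the moment, N m; "grip_width": opening from 0.0 (shut) to 1.0 (fully open).
Only numpy, scipy, OpenCV 4.12 (cv2) and the standard library are available. Lean on these libraries where they do the work, as an engineer would, in place of code of your own. Each camera call takes 0.05 s, during which the arm holds its last target.

## Working session

There is one attempt and no reset: what is moved stays moved. The work goes in short steps, Python scripts to look and compute and a shell command to move; the robot and the scene stay as the last step left them, time stands still between calls to the robot, and variables do not carry over. Pictures are saved under pics/ and viewed, and the job is handed in when it is done.

```bash
mkdir -p pics; cat > h.py <<'E'
import numpy as np, cv2
from plant import manip
def cap(n,fn=None):
    c=manip.capture(n)
    if fn: cv2.imwrite('pics/'+fn,c['image'][:,:,::-1])
    return c
def xyz(c):
    h,w=c['depth'].shape
    u,v=np.meshgrid(np.arange(w),np.arange(h))
    d=c['depth']
    p=np.stack([(u-c['cx'])/c['fx']*d,(v-c['cy'])/c['fy']*d,d],-1)
    return p@np.array(c['attitude']).T+np.array(c['xyz'])
E
python3 - <<'E'
from h import *
s=manip.read_state(); print({k:np.round(v,3).tolist() for k,v in s.items()})
for n in('scene','top'):
    c=cap(n,n+'0.png'); print(n,c['xyz'],np.round(c['attitude'],3).tolist(),c['fx'],c['cx'],c['cy']); np.savez(n+'0.npz',**c)
E
```

```text
{'clock': 0.0, 'joint_pos': [-1.113, 0.314, -0.048, 1.21, -0.0, 1.571], 'joint_vel': [0.0, -0.0, -0.001, 0.001, -0.0, -0.001], 'joint_torque': [-0.001, -53.959, 33.975, 0.019, -0.0, -0.0], 'tcp_pos': [0.265, -0.538, 0.23], 'eef_rot': [[0.897, 0.442, -0.001], [0.442, -0.897, 0.002], [-0.0, -0.002, -1.0]], 'contact_force': [-0.312, 0.794, -0.472], 'torque': [0.057, -0.015, -0.006], 'grip_width': 1.001}
scene [ 0.98786836 -0.63883836  0.64519074] [[0.845, 0.295, -0.447], [0.535, -0.43, 0.727], [0.023, -0.853, -0.521]] 430.15946576723655 330.93182572954646 197.5269435096224
top [0.30060407 0.08591451 1.31809929] [[0.06, -0.975, 0.213], [-0.998, -0.058, 0.016], [-0.003, -0.214, -0.977]] 516.3732865576584 324.15350550733467 192.00427308593527
```

View pics/scene0.png

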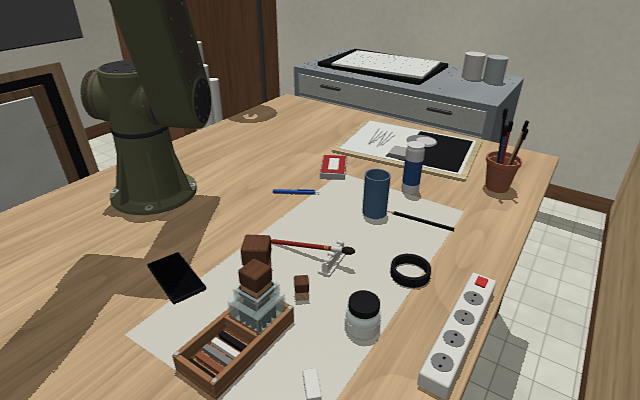

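View pics/top0.png

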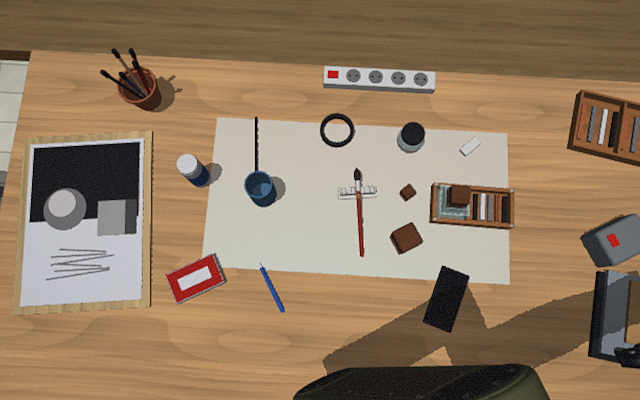

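The brush lies in the scene view from about (270,242) to (350,250), and in the top view from butt (362,256) to tip (358,170). The cup is at top (260,187). The jar with its stopper is at top (455,197), in the organiser with the chalk tray. Two loose decoy stoppers lie at top (406,238) and (408,192).

```bash
cat >> h.py <<'E'
def ray(c,u,v,z):
    d=np.array([(u-c['cx'])/c['fx'],(v-c['cy'])/c['fy'],1.])@np.array(c['attitude']).T
    o=np.array(c['xyz']); return o+d*(z-o[2])/d[2]
def proj(c,p):
    q=(np.array(p)-np.array(c['xyz']))@np.array(c['attitude']); return np.array([c['fx']*q[0]/q[2]+c['cx'],c['fy']*q[1]/q[2]+c['cy']])
E
python3 - <<'E'
from h import *
for n,roi in(('top',(335,160,385,270)),('scene',(262,225,365,280))):
    c=dict(np.load(n+'0.npz')); im=c['image'].astype(int); P=xyz(c)
    R,G,B=im[...,0],im[...,1],im[...,2]
    m=np.zeros(R.shape,bool); x0,y0,x1,y1=roi; m[y0:y1,x0:x1]=True
    hd=m&(R>70)&(G<60)&(B<60)&(R>2*G)
    dk=m&(im.max(-1)<60)
    if n=='top':
        v,u=np.nonzero(hd); p=P[hd]; print('handle px',u.min(),u.max(),v.min(),v.max(),len(u))
        for a in range(v.min(),v.max()+1,8):
            s=v==a; 
            if s.any(): print(a,u[s].mean().round(1),np.round(np.median(p[s],0),3))
        v,u=np.nonzero(dk&(np.arange(400)[:,None]<195)); print('bristle',v.min(),u[v==v.min()].mean(),v.max(),u.mean(), np.round(np.median(P[v,u],0),3))
    cv2.imwrite(f'pics/z_{n}.png',cv2.resize(im[y0:y1,x0:x1,::-1].astype(np.uint8),None,fx=5,fy=5,interpolation=0))
c=dict(np.load('top0.npz'));P=xyz(c)
im=c['image']
hsv=cv2.cvtColor(im,cv2.COLOR_RGB2HSV)
# points above z: cup, jar
for nm,(x0,y0,x1,y1),zl in(('cup',(238,165,285,215),(.108,.13)),('stop',(430,180,480,222),(.13,.16)),('jar',(430,180,480,222),(.09,.108)),('rest',(330,175,382,205),(.030,.045))):
    sub=P[y0:y1,x0:x1]; s=(sub[...,2]>zl[0])&(sub[...,2]<zl[1]); q=sub[s]
    print(nm,len(q),q.min(0).round(3),q.max(0).round(3),np.median(q,0).round(3))
    if nm!='cup' and len(q)>5:
        r=cv2.minAreaRect((q[:,:2]*1000).astype(np.float32)); print(r)
    if nm=='cup': print(cv2.minEnclosingCircle((q[:,:2]*1000).astype(np.float32)))
E
```

```text
handle px 357 362 192 255 197
192 358.0 [0.584 0.021 0.044]
200 358.0 [0.564 0.02  0.038]
208 359.0 [0.545 0.016 0.035]
216 359.0 [0.525 0.015 0.032]
224 359.5 [0.505 0.013 0.03 ]
232 360.0 [0.486 0.012 0.023]
240 360.5 [0.466 0.008 0.019]
248 361.0 [0.446 0.005 0.012]
bristle 169 356.5 194 356.96666666666664 [0.626 0.027 0.055]
cup 190 [0.537 0.23  0.108] [0.606 0.298 0.123] [0.572 0.264 0.117]
((571.34033203125, 263.67431640625), 34.78628158569336)
stop 370 [ 0.548 -0.236  0.13 ] [ 0.593 -0.19   0.148] [ 0.569 -0.211  0.142]
((570.4388427734375, -212.9619140625), (45.41325378417969, 44.689109802246094), 88.22080993652344)
jar 241 [ 0.54  -0.241  0.09 ] [ 0.601 -0.182  0.107] [ 0.551 -0.194  0.099]
((570.623046875, -211.68325805664062), (59.76286315917969, 60.959537506103516), 89.4417495727539)
rest 223 [ 0.554 -0.023  0.03 ] [0.62  0.066 0.045] [0.588 0.019 0.037]
((588.8545532226562, 21.585105895996094), (78.18014526367188, 60.13407897949219), 62.10411071777344)
```

```bash
python3 - <<'E'
import cv2,numpy as np
a=cv2.imread('pics/top0.png');b=cv2.imread('pics/scene0.png')
cv2.imwrite('pics/j_top.png',cv2.resize(a[170:230,425:525],None,fx=7,fy=7,interpolation=0))
cv2.imwrite('pics/j_sc.png',cv2.resize(b[225:330,220:330],None,fx=5,fy=5,interpolation=0))
E
```

```text
(no output)
```

View pics/z_top.png

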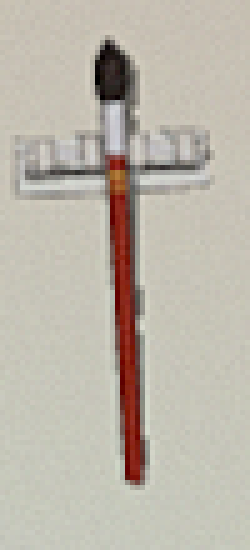

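View pics/j_top.png

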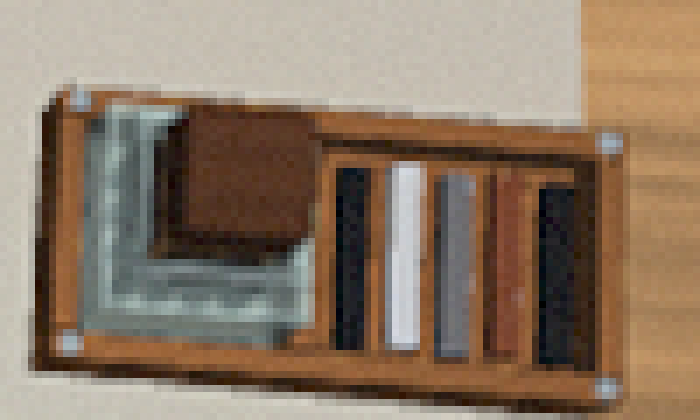

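View pics/j_sc.png

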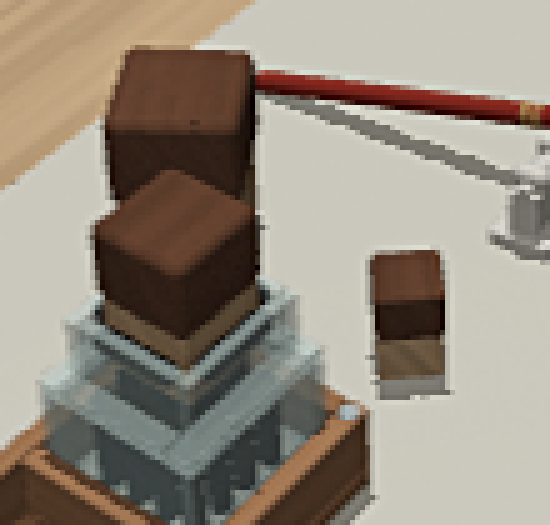

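```bash
python3 - <<'E'
from h import *
c=dict(np.load('top0.npz'))
b=ray(c,362,255.5,.006); t=ray(c,356.5,169,.052); print('butt',b,'tip',t,np.linalg.norm(b-t),np.degrees(np.arctan2(t[1]-b[1],t[0]-b[0])))
print('fb', ray(c,357,194,.045))
k=dict(np.load('scene0.npz'))
for s in (.0,.125,.169,.207,.226):
    p=b+(t-b)/np.linalg.norm(t-b)*s; print(s,p.round(4),proj(k,p).round(1),proj(c,p).round(1))
st=manip.read_state(); R=np.array(st['eef_rot']); p=b+(t-b)/np.linalg.norm(t-b)*.207
for z in(.11,.027): 
  q=np.array([p[0],p[1],z])-st['tcp_pos']; print(R.T@q*100)
E
```

```text
butt [0.4283903  0.00151443 0.006     ] tip [0.6413968  0.02812168 0.052     ] 0.21953521962359107 7.120101207167071
fb [0.5782654  0.02349217 0.045     ]
0.0 [0.4284 0.0015 0.006 ] [271.6 240.7] [362.  255.5]
0.125 [0.5497 0.0167 0.0322] [316.4 246.1] [358.9 206.2]
0.169 [0.5924 0.022  0.0414] [333.4 248.2] [357.8 188.9]
0.207 [0.6292 0.0266 0.0494] [348.7 250. ] [356.8 173.9]
0.226 [0.6477 0.0289 0.0534] [356.5 251. ] [356.3 166.5]
[ 57.61748052 -34.5104742   12.10557611]
[ 57.61725411 -34.4981086   20.4055669 ]
```

View pics/z_scene.png

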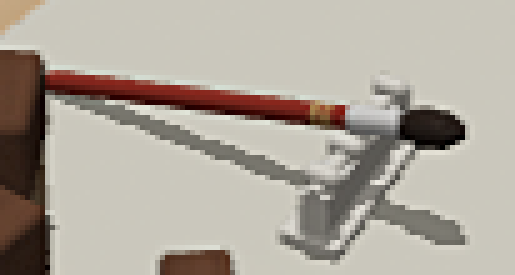

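```bash
python3 -m creep '[0,0,0,9.6,0, 0,0,0,9.6,0, 3.08,-3.68,0,0,0, 3.08,-3.68,0,0,0, 3.08,-3.68,0,0,0, 3.08,-3.68,0,0,0, 3.08,-3.68,0,0,0, 3.08,-3.68,0,0,0, 3.08,-3.68,0,0,0, 3.08,-3.68,0,0,0, 3.08,-3.68,0,0,0, 3.08,-3.68,0,0,0, 3.08,-3.68,0,0,0, 3.08,-3.68,0,0,0, 3.08,-3.68,0,0,0, 3.08,-3.68,0,0,0]' 20
cat >> h.py <<'E'
def to(x,y,z,yaw=None):
    st=manip.read_state(); R=np.array(st['eef_rot']); d=np.array([x,y,z])-st['tcp_pos']
    print('t',round(st['clock'],2),'tcp',np.round(st['tcp_pos'],4),'yaw',np.degrees(np.arctan2(R[1,0],R[0,0])).round(2),'tilt z',R[:,2].round(3),'F',np.round(st['contact_force'],1),'M',np.round(st['torque'],2),'w',round(st['grip_width']*85,1),'move cm',(R.T@d*100).round(2))
E
python3 -c "
from h import *
to(.628,.0266,.029)"
```

```text
clock: 2.1
tcp_pos: [0.6305, 0.0273, 0.2308]
eef_rot: [[0.992, 0.123, -0.001], [0.122, -0.992, -0.0], [-0.001, 0.0, -1.0]]
contact_force: [0.5, -0.0, 0.9]
grip_width: 0.998
t 2.1 tcp [0.6305 0.0273 0.2308] yaw 7.04 tilt z [-0.001 -0.    -1.   ] F [ 0.5 -0.   0.9] M [-0.06 -0.06 -0.01] w 84.9 move cm [-0.24  0.04 20.18]
```

```bash
python3 -m creep '[-0.24,0.04,3.5,0,0, 0,0,4.5,0,0, 0,0,4.5,0,0, 0,0,4,0,0, 0,0,2.2,0,0, 0,0,1.4,0,0, 0,0,0,0,60, 0,0,0,0,120, 0,0,0,0,180]' 20
python3 -c "
from h import *
to(.628,.0266,.029)
cap('scene','s1.png')
"
```

```text
clock: 3.22
tcp_pos: [0.6288, 0.0252, 0.0316]
eef_rot: [[0.992, 0.122, 0.002], [0.122, -0.992, 0.0], [0.002, 0.0, -1.0]]
contact_force: [0.4, -0.8, -0.2]
grip_width: 0.378
t 3.23 tcp [0.6288 0.0252 0.0316] yaw 7.03 tilt z [ 0.002  0.    -1.   ] F [ 0.4 -0.8 -0.2] M [-0.01  0.   -0.01] w 32.1 move cm [-0.06 -0.14  0.25]
```

View pics/s1.png

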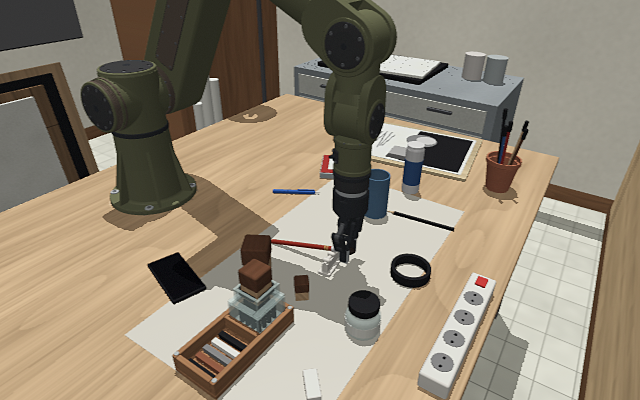

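The jaws straddle the bristles at about (342,250), clear of the rest. Closing gently.

```bash
python3 -m creep '[0,-0.1,0.2,0,190, 0,0,0,0,200, 0,0,0,0,210, 0,0,0,0,220, 0,0,0,0,220]' 20
python3 -c "
from h import *
to(.628,.0266,.029)
"
```

```text
clock: 3.9
tcp_pos: [0.6278, 0.0262, 0.0284]
eef_rot: [[0.992, 0.122, 0.0], [0.122, -0.992, 0.0], [0.0, -0.0, -1.0]]
contact_force: [1.4, 0.8, 0.8]
grip_width: 0.201
t 3.9 tcp [0.6278 0.0262 0.0284] yaw 7.03 tilt z [ 0.  0. -1.] F [1.4 0.8 0.8] M [ 0.09 -0.05  0.02] w 17.1 move cm [ 0.03 -0.03 -0.06]
```

```bash
python3 -m creep '[0,0,-0.8,0,230, 0,0,-1.6,0,230, 0,0,-1.6,0,230, 0,0,-2,0,230, 0,0,-2,0,230, 0,0,0,0,230]' 20
python3 -c "
from h import *
to(.628,.0266,.029)
cap('scene','s2.png')
"
```

```text
clock: 4.65
tcp_pos: [0.6296, 0.0262, 0.1112]
eef_rot: [[0.992, 0.122, 0.005], [0.122, -0.992, 0.0], [0.005, 0.0, -1.0]]
contact_force: [0.2, 0.0, -0.4]
grip_width: 0.205
t 4.65 tcp [0.6296 0.0262 0.1112] yaw 7.03 tilt z [ 0.005  0.    -1.   ] F [ 0.2  0.  -0.4] M [ 0.01 -0.03  0.04] w 17.4 move cm [-0.19 -0.06  8.22]
```

View pics/s2.png

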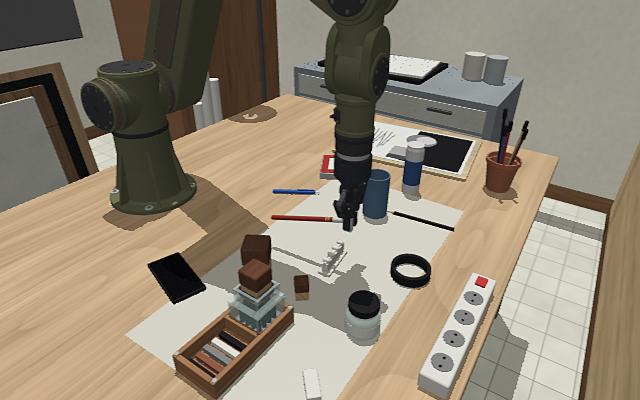

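The brush is held at its original pitch, with the handle at (270–335,217), and it does not swing under gravity at 20 N. I'll lower it over the rest and ease the closure count by count to see whether it pivots.

```bash
python3 -m creep '[0,0,2,0,215, 0,0,2,0,210, 0,0,0,0,207, 0,0,0,0,207]' 20
cat >> h.py <<'E'
def brush():
    """handle line from scene depth: red pixels near"""
    c=manip.capture('scene'); P=xyz(c); im=c['image'].astype(int); R,G,B=im[...,0],im[...,1],im[...,2]
    m=(R>60)&(G<0.45*R)&(B<0.45*R)&(P[...,0]>.3)&(P[...,0]<.8)&(P[...,1]>-.13)&(P[...,1]<.33)&(P[...,2]>.004)
    hsv=cv2.cvtColor(c['image'],cv2.COLOR_RGB2HSV); m&=(hsv[...,1]>150)
    m&=~((P[...,0]<.45)&(P[...,1]>.2))
    n,l,s,_=cv2.connectedComponentsWithStats(m.astype(np.uint8),connectivity=8)
    k=1+np.argmax(s[1:,4]); q=P[l==k]
    q=q[np.abs(q[:,2]-np.median(q[:,2]))<.12]
    mu=np.median(q,0); d=np.linalg.svd(q-q.mean(0),full_matrices=False)[2][0]
    if d[2]<0:d=-d
    t=(q-mu)@d
    print('brush n',len(q),'elev',np.degrees(np.arcsin(d[2])).round(1),'yaw',np.degrees(np.arctan2(d[1],d[0])).round(1),'low',(mu+d*np.percentile(t,2)).round(3),'high',(mu+d*np.percentile(t,98)).round(3))
    return c
E
python3 -c "
from h import *
to(.628,.0266,.029)
brush()
"
for f in 205 203; do :; done
python3 -m creep '[0,0,0,0,205]' 20
python3 -c "
from h import *
to(.628,.0266,.029)
brush()
"
```

```text
clock: 5.2
tcp_pos: [0.6276, 0.0262, 0.0684]
eef_rot: [[0.992, 0.122, -0.0], [0.122, -0.992, -0.0], [-0.0, 0.0, -1.0]]
contact_force: [0.2, -0.5, -0.6]
grip_width: 0.2
t 5.2 tcp [0.6276 0.0262 0.0684] yaw 7.03 tilt z [-0. -0. -1.] F [ 0.2 -0.5 -0.6] M [-0.02 -0.05  0.02] w 17.0 move cm [ 0.05 -0.04  3.94]
brush n 168 elev 14.2 yaw 6.5 low [ 0.436 -0.001  0.043] high [0.567 0.014 0.076]
clock: 5.38
tcp_pos: [0.6283, 0.0262, 0.0691]
eef_rot: [[0.992, 0.122, 0.001], [0.122, -0.992, 0.0], [0.001, 0.0, -1.0]]
contact_force: [-0.2, -0.0, -0.1]
grip_width: 0.204
t 5.38 tcp [0.6283 0.0262 0.0691] yaw 7.03 tilt z [ 0.001  0.    -1.   ] F [-0.2 -0.  -0.1] M [ 0.   -0.03 -0.05] w 17.3 move cm [-0.03 -0.04  4.01]
brush n 171 elev 14.5 yaw 6.5 low [ 0.435 -0.001  0.042] high [0.567 0.014 0.077]
```

```bash
python3 -m creep '[0,0,0,0,203]' | tail -1
python3 -c "
from h import *
to(.628,.0266,.029)
brush()
"
python3 -m creep '[0,0,0,0,202]' | tail -1
python3 -c "
from h import *
brush()
"
python3 -m creep '[0,0,0,0,201]' | tail -1
python3 -c "
from h import *
to(.628,.0266,.029)
brush()
"
```

```text
grip_width: 0.209
t 5.55 tcp [0.628  0.0262 0.0688] yaw 7.03 tilt z [ 0.001  0.    -1.   ] F [0.1 0.7 0.1] M [ 0.04 -0.03  0.03] w 17.8 move cm [ 0.01 -0.04  3.98]
brush n 169 elev 15.6 yaw 6.5 low [ 0.436 -0.001  0.038] high [0.567 0.014 0.075]
grip_width: 0.207
brush n 85 elev 23.2 yaw 5.1 low [0.461 0.005 0.019] high [0.572 0.015 0.067]
grip_width: 0.212
t 5.9 tcp [0.6277 0.0262 0.0683] yaw 7.03 tilt z [ 0. -0. -1.] F [ 0.5 -0.1  0.3] M [-0.03 -0.04 -0.03] w 18.1 move cm [ 0.04 -0.04  3.93]
brush n 152 elev 24.3 yaw 6.5 low [0.446 0.    0.01 ] high [0.571 0.014 0.066]
```

Easing works: the brush pivots at a count of about 202. I'll re-tighten, lift, move clear of the rest and ease again.

```bash
python3 -m creep '[0,0,0,0,208, 0,0,0,0,208, 0,0,-2,0,208, 0,0,-2.5,0,208, 0,0,-3,0,208, 0,0,-3,0,208, 0,0,-2.5,0,208, 0,0,-1.5,0,208, -0.3,-2,0,0,208, -0.3,-3,0,0,208, -0.3,-3,0,0,208, -0.3,-3,0,0,208, -0.1,-1.5,0,0,208, 0,0,0,0,208]' 20| tail -1
python3 -c "
from h import *
to(.6,.15,.21)
brush()
"
python3 -m creep '[0,0,0,0,203, 0,0,0,0,203]' | tail -1
python3 -c "
from h import *
to(.6,.15,.21)
brush()
"
```

```text
grip_width: 0.204
t 7.7 tcp [0.603  0.1173 0.2139] yaw 10.2 tilt z [-0.005  0.027 -1.   ] F [-0.  -0.4 -0.6] M [-0.05 -0.04  0.05] w 17.4 move cm [ 0.28 -3.26  0.48]
brush n 158 elev 24.4 yaw 8.9 low [0.425 0.083 0.154] high [0.546 0.102 0.209]
grip_width: 0.203
t 8.0 tcp [0.6033 0.1166 0.214 ] yaw 10.13 tilt z [-0.005  0.027 -1.   ] F [-1.   0.4 -0.1] M [ 0.   -0.    0.01] w 17.3 move cm [ 0.26 -3.34  0.49]
brush n 152 elev 25.3 yaw 8.9 low [0.427 0.083 0.152] high [0.547 0.102 0.209]
```

```bash
python3 -c "
from h import *
print(np.round(manip.read_state()['joint_pos'],3))"
python3 -m creep '[0,0,0,0,203]' | tail -1
python3 -c "
from h import *
to(.6,.15,.21)
print(np.round(manip.read_state()['joint_pos'],3))"
```

```text
[ 0.176  0.348 -0.039  1.184  0.028  3.141]
grip_width: 0.206
t 8.18 tcp [0.6032 0.1168 0.214 ] yaw 10.16 tilt z [-0.005  0.027 -1.   ] F [ 0.  -0.3 -0.1] M [-0.02 -0.09  0.01] w 17.5 move cm [ 0.27 -3.31  0.49]
[ 0.176  0.348 -0.039  1.184  0.028  3.141]
```

Joint 6 is at its limit, so the tool must yaw further, with a negative roll.

```bash
python3 -m creep '[0,0,0,-9,208, 0,0,0,-9,208, 0,0,0,-5,208, 0,0,0,0,208]' | tail -1
python3 -c "
from h import *
to(.6,.15,.21)
print(np.round(manip.read_state()['joint_pos'],3))
brush()"
```

```text
grip_width: 0.206
t 8.68 tcp [0.6032 0.117  0.214 ] yaw 33.11 tilt z [-0.005  0.027 -1.   ] F [ 0.5 -0.4 -0.6] M [-0.    0.02  0.01] w 17.5 move cm [ 1.53 -2.92  0.49]
[ 0.177  0.348 -0.039  1.184  0.028  2.74 ]
brush n 209 elev 25.6 yaw 31.9 low [0.45  0.015 0.151] high [0.555 0.081 0.21 ]
```

```bash
python3 -m creep '[0.7,-1.4,0,0,208, 0.8,-1.5,0,0,205, 0,0,0,0,203, 0,0,0,0,202, 0,0,0,0,202]' | tail -1
python3 -c "
from h import *
to(.6,.15,.21)
brush()"
python3 -m creep '[0,0,0,0,201]' | tail -1
python3 -c "
from h import *
to(.6,.15,.21)
brush()"
```

```text
grip_width: 0.207
t 9.35 tcp [0.5998 0.1494 0.2149] yaw 33.16 tilt z [-0.005  0.027 -1.   ] F [-0.1  0.7 -0.1] M [-0.02 -0.03  0.  ] w 17.6 move cm [ 0.04 -0.03  0.49]
brush n 53 elev 51.5 yaw 27.9 low [0.52  0.098 0.122] high [0.568 0.124 0.19 ]
grip_width: 0.212
t 9.53 tcp [0.5999 0.1492 0.2149] yaw 33.15 tilt z [-0.005  0.027 -1.   ] F [ 0.6 -0.  -0.6] M [-0.02 -0.    0.  ] w 18.0 move cm [ 0.05 -0.04  0.49]
brush n 10 elev 79.5 yaw 27.1 low [0.587 0.138 0.163] high [0.589 0.139 0.176]
```

Swinging nicely. I'll tighten and look.

```bash
python3 -m creep '[0,0,0,0,206, 0,0,0,0,208]' | tail -1
python3 -c "
from h import *
to(.6,.15,.21)
c=brush(); cv2.imwrite('pics/s3.png',c['image'][:,:,::-1])"
```

```text
grip_width: 0.201
t 9.82 tcp [0.5998 0.1495 0.2149] yaw 33.17 tilt z [-0.005  0.027 -1.   ] F [0.8 0.2 0.4] M [-0.02  0.03 -0.  ] w 17.1 move cm [ 0.04 -0.02  0.49]
brush n 106 elev 85.0 yaw 16.8 low [0.585 0.138 0.047] high [0.596 0.141 0.176]
```

View pics/s3.png

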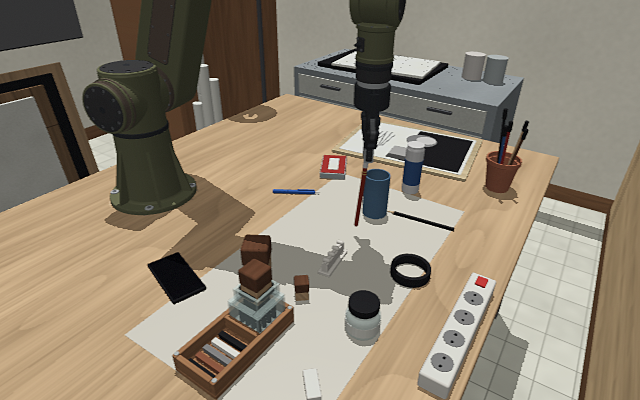

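The brush hangs nearly vertical, from (367,165) down to its butt at (357,226). I'll lift it and carry it over the cup.

```bash
python3 -m creep '[0,0,-1.5,0,210, 0,0,-2.5,0,210, 0,0,-3,0,210, 0,0,-2.5,0,210, 0,0,-1.5,0,210, 0.6,-1.1,0,0,210, 1.1,-2.1,0,0,210, 1.4,-2.6,0,0,210, 1.3,-2.5,0,0,210, 0.8,-1.7,0,0,210, 0.5,-0.8,0,0,210, 0,0,0,0,210, 0,0,0,0,210]' 20| tail -1
python3 -c "
from h import *
to(.589,.271,.187)
c=brush(); cv2.imwrite('pics/s4.png',cv2.resize(c['image'][60:260,300:500,::-1],None,fx=3,fy=3))
c=cap('top'); cv2.imwrite('pics/t4.png',cv2.resize(c['image'][100:280,180:400,::-1],None,fx=3,fy=3))"
```

```text
grip_width: 0.202
t 11.5 tcp [0.5891 0.2674 0.3282] yaw 33.14 tilt z [-0.005  0.027 -1.   ] F [ 0.1 -0.4  0.4] M [-0.   -0.06  0.01] w 17.2 move cm [ 0.04  0.05 14.12]
brush n 91 elev 86.2 yaw 8.8 low [0.576 0.258 0.152] high [0.585 0.26  0.291]
```

View pics/s4.png

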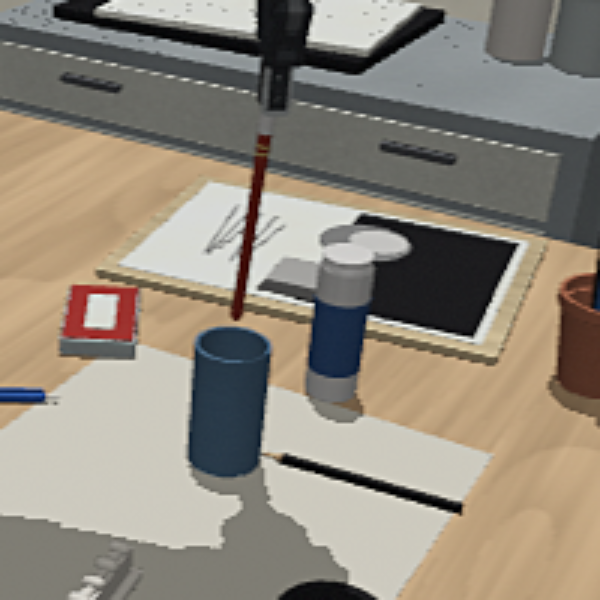

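View pics/t4.png

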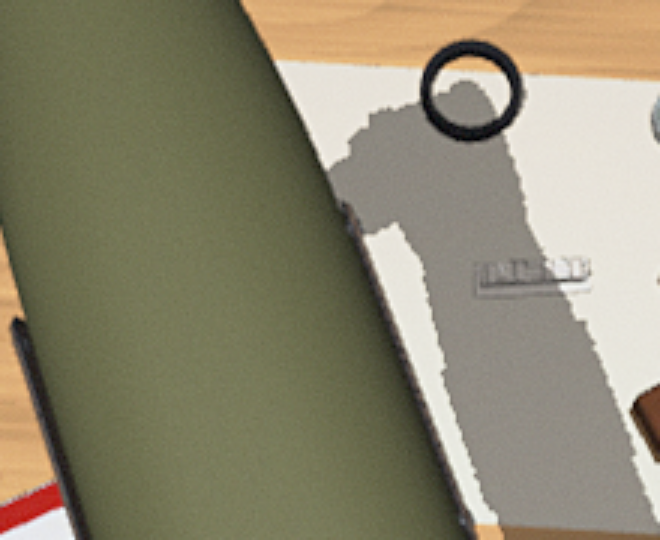

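The butt is at (379,166), about 30 mm above the cup's mouth and centred on it to within a few mm. Lowering and releasing.

```bash
python3 -m creep '[0,0.1,2,0,210, 0,0.1,3,0,210, 0,0.1,3,0,210, 0,0,2.5,0,210, 0,0,1.5,0,210, 0,0,1,0,210, 0,0,0.5,0,210, 0,0,0,0,210]' 20| tail -3
python3 -c "
from h import *
to(.589,.271,.187)
c=brush(); cv2.imwrite('pics/s5.png',cv2.resize(c['image'][60:260,300:500,::-1],None,fx=3,fy=3))"
```

```text
eef_rot: [[0.837, 0.547, -0.005], [0.547, -0.837, 0.028], [0.011, -0.026, -1.0]]
contact_force: [-0.6, 0.0, 1.1]
grip_width: 0.205
t 12.6 tcp [0.5902 0.2693 0.1935] yaw 33.17 tilt z [-0.005  0.028 -1.   ] F [-0.6  0.   1.1] M [-0.    0.01 -0.01] w 17.4 move cm [-0.01 -0.19  0.66]
brush n 44 elev 86.8 yaw -23.8 low [0.583 0.261 0.108] high [0.585 0.26  0.156]
```

View pics/s5.png

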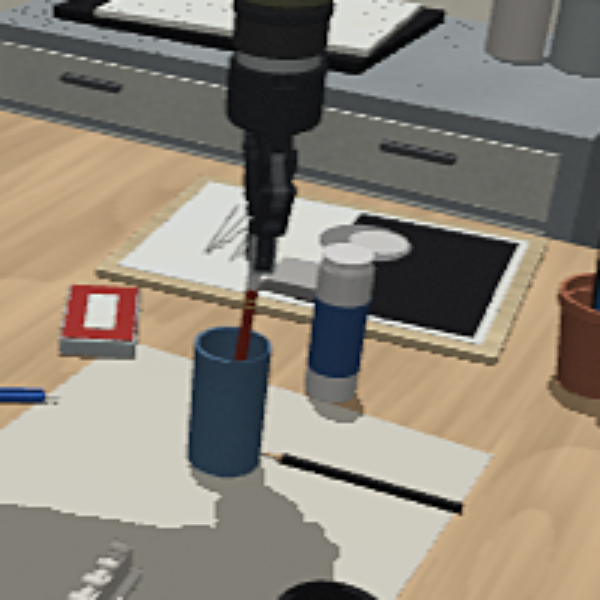

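```bash
python3 -m creep '[0,0,0.5,0,210, 0,0,0,0,200, 0,0,0,0,196, 0,0,0,0,190, 0,0,0,0,180, 0,0,0,0,160, 0,0,0,0,130, 0,0,0,0,100]' 20| tail -3
python3 -c "
from h import *
to(.589,.271,.187)
c=cap('scene'); cv2.imwrite('pics/s6.png',cv2.resize(c['image'][60:260,300:500,::-1],None,fx=3,fy=3))"
```

```text
eef_rot: [[0.837, 0.547, -0.005], [0.547, -0.837, 0.027], [0.011, -0.026, -1.0]]
contact_force: [-0.2, 0.5, -0.1]
grip_width: 0.609
t 13.65 tcp [0.5899 0.2694 0.1882] yaw 33.18 tilt z [-0.005  0.027 -1.   ] F [-0.2  0.5 -0.1] M [-0.02  0.03 -0.01] w 51.8 move cm [ 0.01 -0.18  0.12]
```

View pics/s6.png

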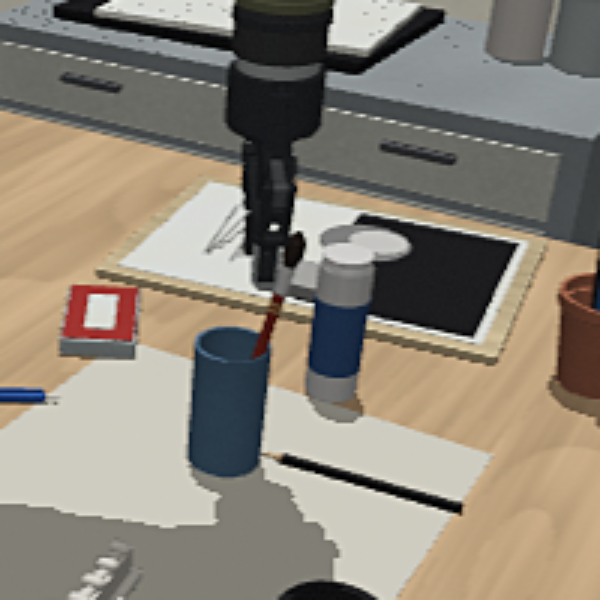

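The brush leans in the cup, bristles up at zoom (293,247), free of the fingers. Now I'll rise, yaw so the jaws close along world x, and move over the jar.

```bash
python3 -m creep '[0,0,-1.5,0,80, 0,0,-2.5,0,60, 0,0,-3.5,0,40, 0,0,-3.5,0,20, 0,0,-2,0,0, 0,0,0,-9.3,0, 0,0,0,-9.3,0, 0,0,0,-9.3,0, 0,0,0,-9.3,0, 0,0,0,-9.3,0, 0,0,0,-9.1,0, -2.5,0,0,0,0, -4,0,0,0,0, -4,0,0,0,0, -4,0,0,0,0, -4,0,0,0,0, -4,0,0,0,0, -4,0,0,0,0]'| tail -1
python3 -m creep '[-4,0,0,0,0, -4,0,0,0,0, -4,0,0,0,0, -4,0,0,0,0, -3.5,0,0,0,0, -2,-0.8,0,0,0, 0,0,0,0,0]'| tail -1
python3 -c "
from h import *
to(.5705,-.212,.109)
print(np.round(manip.read_state()['joint_pos'],3))
c=cap('scene','s7.png');c=cap('top','t7.png')"
```

```text
grip_width: 0.997
grip_width: 1.005
t 16.82 tcp [ 0.5712 -0.2151  0.3055] yaw 88.58 tilt z [-0.005  0.027 -1.   ] F [-0.   0.1  0.3] M [-0.05 -0.06 -0.02] w 85.4 move cm [-0.23  0.04 19.65]
[-0.373  0.332  0.145  1.399  0.024  1.222]
```

View pics/s7.png

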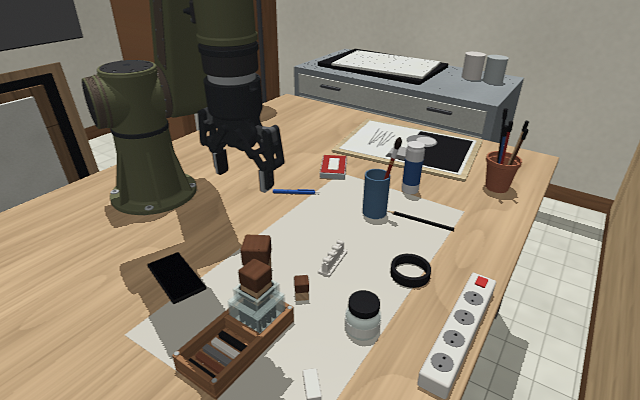

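View pics/t7.png

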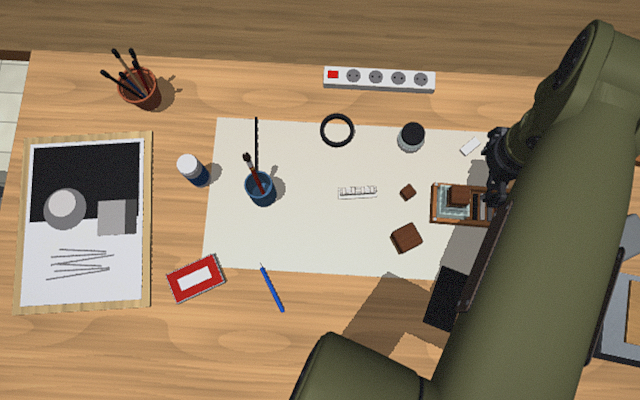

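The brush stands leaning in the cup, bristles at top view (247,157), and the cup is unmoved. The open jaws are above the jar. Descending onto the stopper head.

```bash
python3 -m creep '[-0.28,0.04,2.5,0,0, 0,0,3.5,0,0, 0,0,4,0,0, 0,0,4,0,0, 0,0,3,0,0, 0,0,2,0,0, 0,0,1,0,0, 0,0,0,0,0, 0,0,0,0,0]'| tail -1
python3 -c "
from h import *
to(.5705,-.2125,.105)
c=cap('scene'); cv2.imwrite('pics/s8.png',cv2.resize(c['image'][180:340,180:360,::-1],None,fx=4,fy=4,interpolation=2))"
```

```text
grip_width: 1.001
t 18.05 tcp [ 0.5725 -0.211   0.1063] yaw 88.8 tilt z [-0.004  0.027 -1.   ] F [-0.7 -0.6  0.8] M [-0.05 -0.01  0.06] w 85.0 move cm [-0.16 -0.2   0.12]
```

View pics/s8.png

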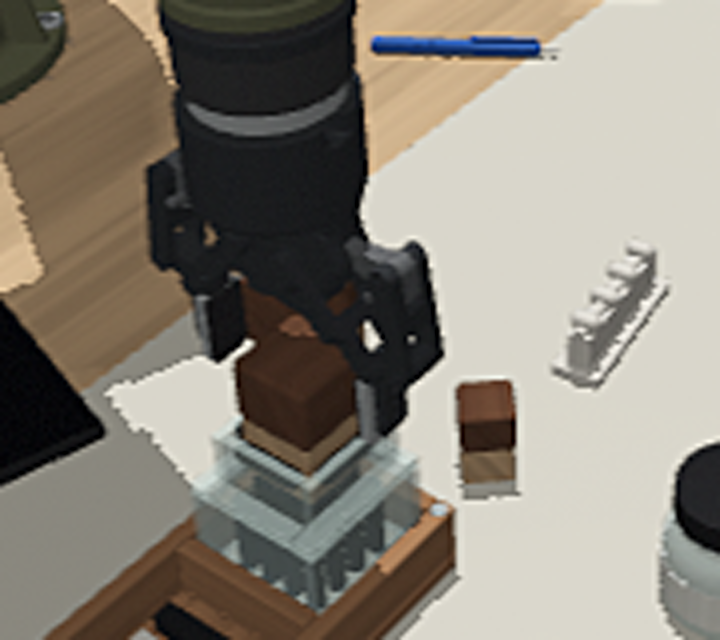

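The fingers straddle the dark head at zoom (300,390), clear of the neck. Closing.

```bash
python3 -m creep '[-0.15,-0.18,0,0,60, 0,0,0,0,100, 0,0,0,0,112, 0,0,0,0,120]' 50| tail -1
python3 -c "
from h import *
to(.5705,-.2125,.105)"
python3 -m creep '[0,0,0,0,126, 0,0,0,0,140, 0,0,0,0,160, 0,0,0,0,160]' 50| tail -1
python3 -c "
from h import *
to(.5705,-.2125,.105)
c=cap('scene'); cv2.imwrite('pics/s9.png',cv2.resize(c['image'][180:340,180:360,::-1],None,fx=4,fy=4,interpolation=2))"
```

```text
grip_width: 0.529
t 18.6 tcp [ 0.5722 -0.2128  0.1061] yaw 88.79 tilt z [-0.001  0.027 -1.   ] F [ 5.2 -0.3  0.1] M [-0.04 -1.16 -0.1 ] w 45.0 move cm [ 0.03 -0.17  0.11]
grip_width: 0.513
t 19.1 tcp [ 0.5728 -0.2129  0.1065] yaw 88.79 tilt z [ 0.     0.027 -1.   ] F [ 6.4 -0.1  1.9] M [ 0.03 -1.31 -0.19] w 43.6 move cm [ 0.03 -0.23  0.15]
```

View pics/s9.png

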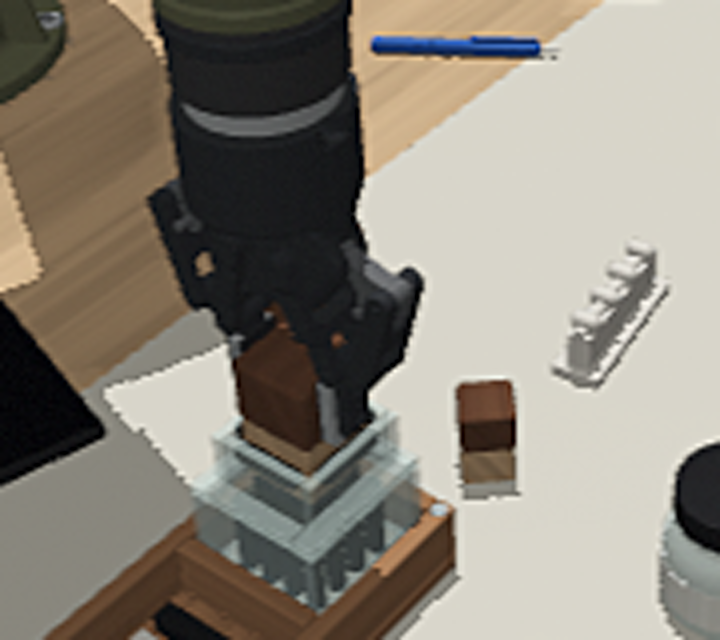

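Gripped at 43.6 mm, right for the 44 mm head. Starting the first swing towards +y (tool +x).

```bash
cat >> h.py <<'E'
def tilt(x0=.5705,y0=-.2125,zmin=.1,zmax=.24):
    c=manip.capture('scene'); P=xyz(c); im=c['image'].astype(int); R,G,B=im[...,0],im[...,1],im[...,2]
    m=(np.abs(P[...,0]-x0)<.032)&(P[...,1]>y0-.045)&(P[...,1]<y0-.008)&(P[...,2]>zmin)&(P[...,2]<zmax)&(R>G+12)
    # dark head front (-y) face
    hd=m&(R<100)
    q=P[hd]
    if len(q)<30: print('few',len(q)); return c
    for _ in range(4):
        A=np.c_[q[:,0],q[:,2],np.ones(len(q))]; s=np.linalg.lstsq(A,q[:,1],rcond=None)[0]; r=q[:,1]-A@s
        q=q[np.abs(r)<max(.0025,1.5*r.std())]
    lw=P[m&(R>=100)]
    print('face n',len(q),'tilt(+ = top to +y) deg',np.degrees(np.arctan(s[1])).round(1),'yaw',np.degrees(np.arctan(s[0])).round(1),'z',np.percentile(q[:,2],[2,98]).round(3),'ymean',q[:,1].mean().round(4), 'plug n',len(lw),(np.percentile(lw[:,2],[2,98]).round(3) if len(lw)>3 else ''))
    return c
E
python3 -c "
from h import *
tilt()"
python3 -m creep '[0.1,0.15,0,0,160, 0.15,0,-0.05,0,160, 0.15,0,-0.1,0,160]' | tail -1
python3 -c "
from h import *
to(.5705,-.2125,.105)
tilt()"
```

```text
face n 249 tilt(+ = top to +y) deg 5.2 yaw 2.1 z [0.112 0.143] ymean -0.2343 plug n 52 [0.1   0.109]
grip_width: 0.507
t 19.57 tcp [ 0.5728 -0.2124  0.1068] yaw 88.69 tilt z [-0.003  0.02  -1.   ] F [  7.5 -13.7 -11.6] M [-3.2  -1.61 -0.08] w 43.1 move cm [-0.02 -0.23  0.18]
face n 254 tilt(+ = top to +y) deg 3.1 yaw 0.9 z [0.111 0.143] ymean -0.234 plug n 55 [0.1   0.108]
```

```bash
python3 -m creep '[0.25,0,-0.1,0,160, 0.25,0,-0.1,0,160, 0.1,0,0,0,160]' | tail -1
python3 -c "
from h import *
to(.5705,-.2125,.105)
tilt()"
```

```text
grip_width: 0.506
t 20.0 tcp [ 0.5728 -0.2091  0.108 ] yaw 88.59 tilt z [-0.004  0.015 -1.   ] F [  7.3 -21.2 -14.6] M [-4.84 -1.73 -0.17] w 43.0 move cm [-0.35 -0.22  0.29]
face n 262 tilt(+ = top to +y) deg 5.7 yaw 0.9 z [0.113 0.144] ymean -0.2314 plug n 67 [0.1   0.112]
```

```bash
python3 -m creep '[0.2,0,-0.1,0,160, 0.15,0,0,0,160, 0,0,0,0,160]' | tail -1
python3 -c "
from h import *
to(.5705,-.2125,.105)
c=tilt(); cv2.imwrite('pics/s10.png',cv2.resize(c['image'][180:340,180:360,::-1],None,fx=4,fy=4,interpolation=2))"
```

```text
grip_width: 0.504
t 20.43 tcp [ 0.5728 -0.2064  0.1091] yaw 88.56 tilt z [-0.004  0.013 -1.   ] F [  8.  -21.5 -13.6] M [-4.97 -1.58 -0.2 ] w 42.8 move cm [-0.62 -0.22  0.4 ]
face n 267 tilt(+ = top to +y) deg 6.2 yaw -0.2 z [0.115 0.146] ymean -0.2294 plug n 89 [0.1   0.112]
```

View pics/s10.png

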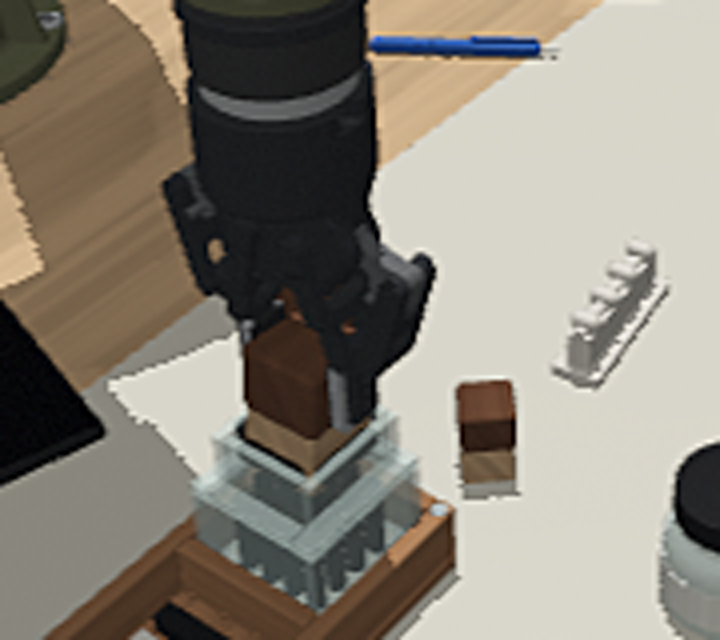

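```bash
cat >> h.py <<'E'
def tilt4(n=4,x0=.5705,y0=-.2125,zmin=.1,zmax=.24):
    """plane fit to the head's -y face; colour edges give the pixel set, depth averaged over n frames"""
    cs=[manip.capture('scene') for _ in range(n)]
    c=cs[-1]; c['depth']=np.median([k['depth'] for k in cs],0); im=np.mean([k['image'] for k in cs],0); P=xyz(c)
    R,G,B=im[...,0],im[...,1],im[...,2]
    m=(np.abs(P[...,0]-x0)<.032)&(P[...,1]>y0-.05)&(P[...,1]<y0-.005)&(P[...,2]>zmin)&(P[...,2]<zmax)&(R>G+12)
    hd=cv2.erode((m&(R<85)).astype(np.uint8),np.ones((3,3)))>0
    q=P[hd]
    for _ in range(5):
        mu=q.mean(0); nrm=np.linalg.svd(q-mu,full_matrices=False)[2][2]
        if nrm[1]>0:nrm=-nrm
        r=(q-mu)@nrm; q=q[np.abs(r)<.002]
    print('n',len(q),'tilt(+=top to +y)',np.degrees(np.arctan2(nrm[2],-nrm[1])).round(1),'rms mm',(r.std()*1000).round(2),'mu',mu.round(4),'z',np.percentile(q[:,2],[2,98]).round(3),'meanRGB',im[hd].mean(0).round(0))
    v=cv2.cvtColor(im.astype(np.uint8),cv2.COLOR_RGB2BGR); v[hd]=(0,255,0); cv2.imwrite('pics/mask.png',cv2.resize(v[180:340,180:360],None,fx=4,fy=4,interpolation=0))
    return c
E
python3 -c "
from h import *
tilt4()"
```

```text
n 197 tilt(+=top to +y) 9.4 rms mm 0.73 mu [ 0.5746 -0.2292  0.1324] z [0.118 0.145] meanRGB [55. 36. 26.]
```

View pics/mask.png

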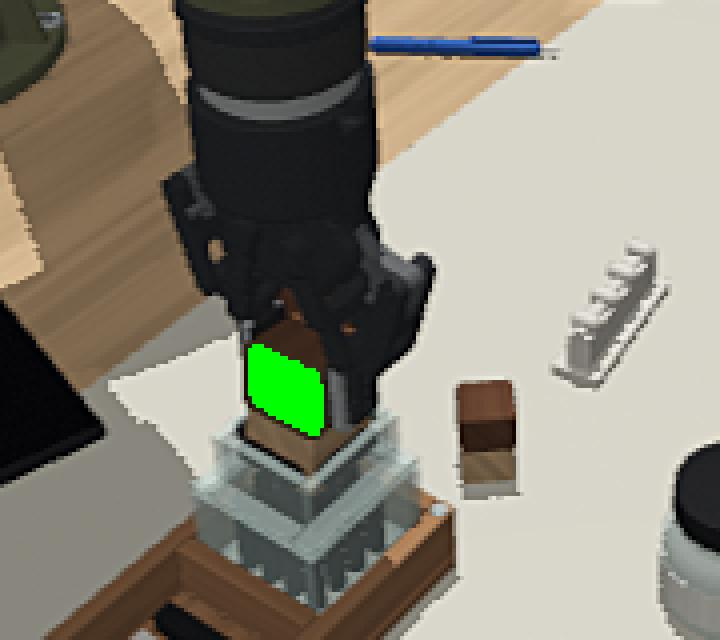

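The mask sits on the head's −y face, and its tilt reads about 9° towards +y with the stopper raised ~2.6 mm. Now swinging the other way.

```bash
python3 -m creep '[-0.4,0,0,0,160, -0.45,0,-0.05,0,160, -0.45,0,-0.05,0,160, -0.45,0,-0.1,0,160, -0.4,0,-0.05,0,160, -0.2,0,0,0,160]' | tail -1
python3 -c "
from h import *
to(.5705,-.2125,.105)
tilt4()"
```

```text
grip_width: 0.504
t 21.43 tcp [ 0.5725 -0.2143  0.1109] yaw 89.01 tilt z [-0.003  0.045 -0.999] F [ 6.7 25.7  1.2] M [ 5.69 -1.73 -0.21] w 42.8 move cm [ 0.14 -0.2   0.6 ]
n 119 tilt(+=top to +y) 17.6 rms mm 1.04 mu [ 0.5761 -0.2352  0.1335] z [0.122 0.146] meanRGB [55. 36. 26.]
```

```bash
python3 -m creep '[-0.3,0,-0.05,0,160, -0.3,0,-0.05,0,160, 0,0,0,0,160]' | tail -1
python3 -c "
from h import *
to(.5705,-.2125,.105)
c=tilt4(2); cv2.imwrite('pics/s11.png',cv2.resize(c['image'][180:340,180:360,::-1],None,fx=4,fy=4,interpolation=2))"
```

```text
grip_width: 0.506
t 22.0 tcp [ 0.5724 -0.2201  0.1122] yaw 89.02 tilt z [-0.002  0.045 -0.999] F [ 6.4 23.8  2.6] M [ 5.38 -1.57 -0.26] w 43.0 move cm [ 0.72 -0.2   0.75]
n 92 tilt(+=top to +y) 24.1 rms mm 1.03 mu [ 0.5754 -0.2373  0.1372] z [0.125 0.147] meanRGB [56. 37. 27.]
```

View pics/s11.png

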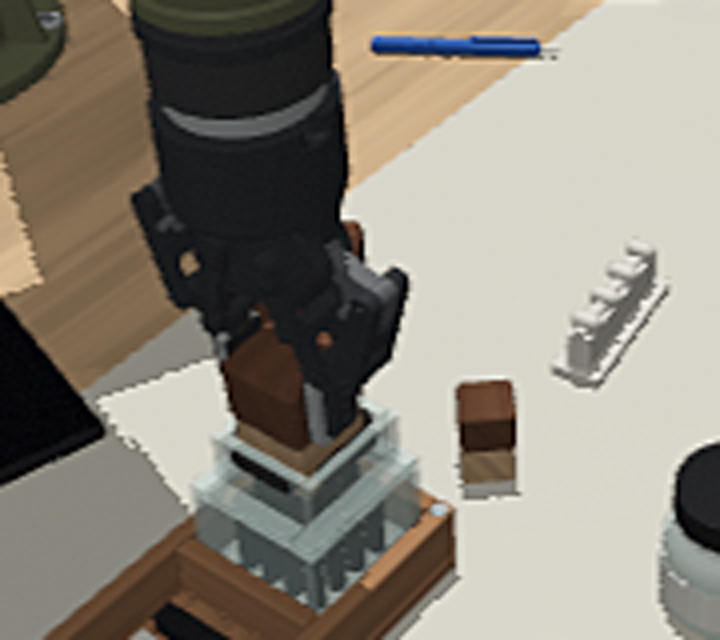

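View pics/mask.png

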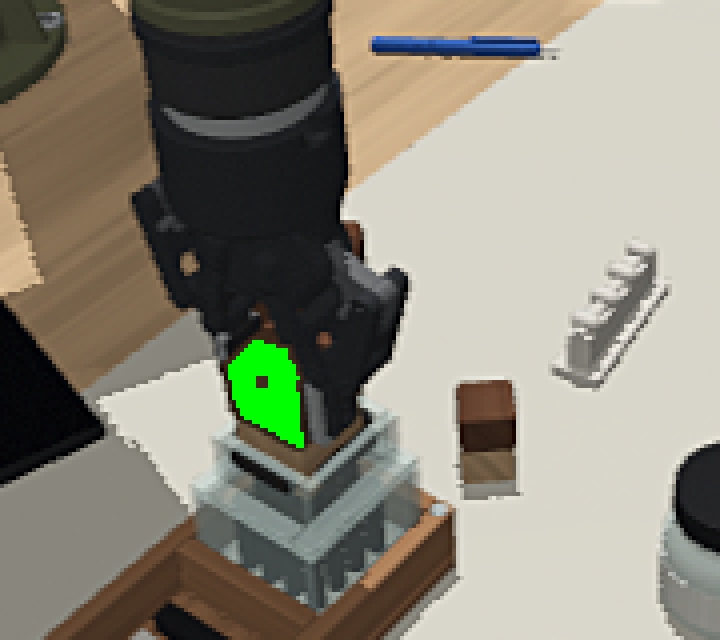

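The stopper now leans clearly to −y, and the dark gap on that side of the neck has shifted. The mask now takes in part of the shaded top, so I'll go by TCP offset and the picture instead. Continuing the swings with lift.

```bash
python3 -m creep '[0.4,0,-0.05,0,160, 0.45,0,-0.05,0,160, 0.45,0,-0.05,0,160, 0.5,0,-0.05,0,160, 0.5,0,-0.05,0,160, 0.4,0,0,0,160, 0.2,0,0,0,160, 0,0,0,0,160]' | tail -1
python3 -c "
from h import *
to(.5705,-.2129,.105)"
python3 -m creep '[-0.4,0,-0.05,0,160, -0.45,0,-0.05,0,160, -0.45,0,-0.05,0,160, -0.5,0,-0.05,0,160, -0.5,0,-0.05,0,160, -0.4,0,-0.05,0,160, -0.2,0,0,0,160, 0,0,0,0,160]' | tail -1
python3 -c "
from h import *
to(.5705,-.2129,.105)
c=cap('scene'); cv2.imwrite('pics/s12.png',cv2.resize(c['image'][180:340,180:360,::-1],None,fx=4,fy=4,interpolation=2))"
```

```text
grip_width: 0.51
t 23.1 tcp [ 0.5727 -0.2068  0.1162] yaw 88.57 tilt z [-0.004  0.014 -1.   ] F [  3.7 -19.9  -5.6] M [-4.62 -0.94 -0.22] w 43.4 move cm [-0.63 -0.2   1.11]
grip_width: 0.512
t 24.1 tcp [ 0.5723 -0.2209  0.1181] yaw 88.99 tilt z [-0.002  0.043 -0.999] F [ 4.9 22.8  4.4] M [ 5.   -1.31 -0.3 ] w 43.5 move cm [ 0.73 -0.19  1.34]
```

View pics/s12.png

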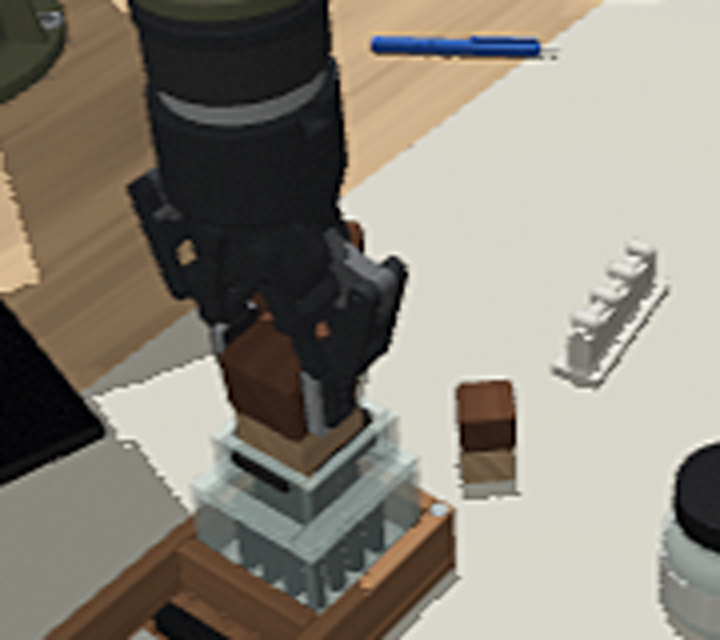

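Risen about 12 mm, still gripped and leaning −y. Another pair of swings.

```bash
python3 -m creep '[0.4,0,-0.05,0,160, 0.45,0,-0.05,0,160, 0.45,0,-0.05,0,160, 0.5,0,-0.05,0,160, 0.5,0,-0.05,0,160, 0.4,0,0,0,160, 0.2,0,0,0,160, 0,0,0,0,160]' | tail -1
python3 -c "
from h import *
to(.5705,-.2129,.105)"
python3 -m creep '[-0.4,0,-0.05,0,160, -0.45,0,-0.05,0,160, -0.45,0,-0.05,0,160, -0.5,0,-0.05,0,160, -0.4,0,-0.05,0,160, -0.3,0,0,0,160, -0.1,0,0,0,160, 0,0,0,0,160]' | tail -1
python3 -c "
from h import *
to(.5705,-.2129,.105)
c=cap('scene'); cv2.imwrite('pics/s13.png',cv2.resize(c['image'][180:340,180:360,::-1],None,fx=4,fy=4,interpolation=2))"
```

```text
grip_width: 0.506
t 25.15 tcp [ 0.5727 -0.2065  0.1221] yaw 88.6 tilt z [-0.004  0.014 -1.   ] F [  1.9 -18.   -2.5] M [-4.23 -0.66 -0.03] w 43.0 move cm [-0.67 -0.2   1.7 ]
grip_width: 0.508
t 26.15 tcp [ 0.5722 -0.2186  0.123 ] yaw 88.98 tilt z [-0.003  0.042 -0.999] F [ 4.5 20.6  3.6] M [ 4.5 -1.3 -0.2] w 43.2 move cm [ 0.5  -0.17  1.82]
```

View pics/s13.png

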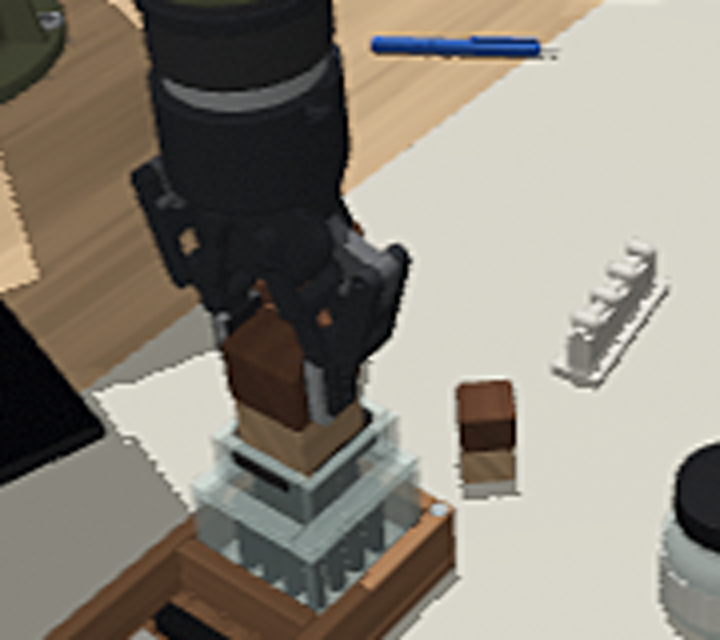

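```bash
python3 -m creep '[0.4,0,0,0,160, 0.45,0,0,0,160, 0.45,0,0,0,160, 0.3,0,0,0,160, 0.2,0,0,0,160, 0,0,0,0,160]' | tail -1
python3 -c "
from h import *
to(.5705,-.2129,.105)
c=cap('scene'); cv2.imwrite('pics/s14.png',cv2.resize(c['image'][180:340,180:360,::-1],None,fx=4,fy=4,interpolation=2))"
```

```text
grip_width: 0.507
t 26.95 tcp [ 0.5724 -0.2131  0.1239] yaw 88.64 tilt z [-0.004  0.017 -1.   ] F [  4.6 -14.8  -4.4] M [-3.52 -0.93 -0.16] w 43.1 move cm [-0.02 -0.18  1.89]
```

View pics/s14.png

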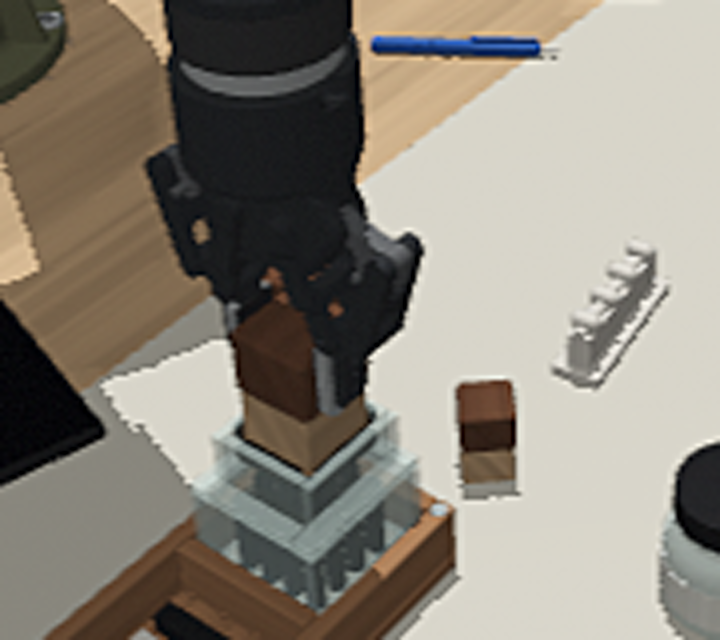

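It looks upright: the left head edge has the same slope as before pulling. I'll unload the sideways wind-up, then draw it straight out.

```bash
python3 -m creep '[-0.3,0,0,0,170, -0.35,0,0,0,170, 0,0,0,0,170]' 70 | tail -1
python3 -c "
from h import *
to(.5705,-.2129,.105)"
python3 -m creep '[0,0,-0.15,0,170, 0,0,-0.15,0,170, 0,0,-0.2,0,170, 0,0,0,0,170]' | tail -1
python3 -c "
from h import *
to(.5705,-.2129,.105)
c=cap('scene'); cv2.imwrite('pics/s15.png',cv2.resize(c['image'][180:340,180:360,::-1],None,fx=4,fy=4,interpolation=2))"
```

```text
grip_width: 0.502
t 27.38 tcp [ 0.5723 -0.214   0.1237] yaw 88.79 tilt z [-0.003  0.029 -1.   ] F [ 5.9  2.  -0.6] M [ 0.15 -1.22 -0.26] w 42.7 move cm [ 0.05 -0.18  1.87]
grip_width: 0.505
t 27.88 tcp [ 0.5717 -0.2142  0.1255] yaw 88.8 tilt z [-0.006  0.029 -1.   ] F [ 10.5  -1.9 -19.2] M [-0.66 -2.72 -0.2 ] w 42.9 move cm [ 0.07 -0.11  2.05]
```

View pics/s15.png

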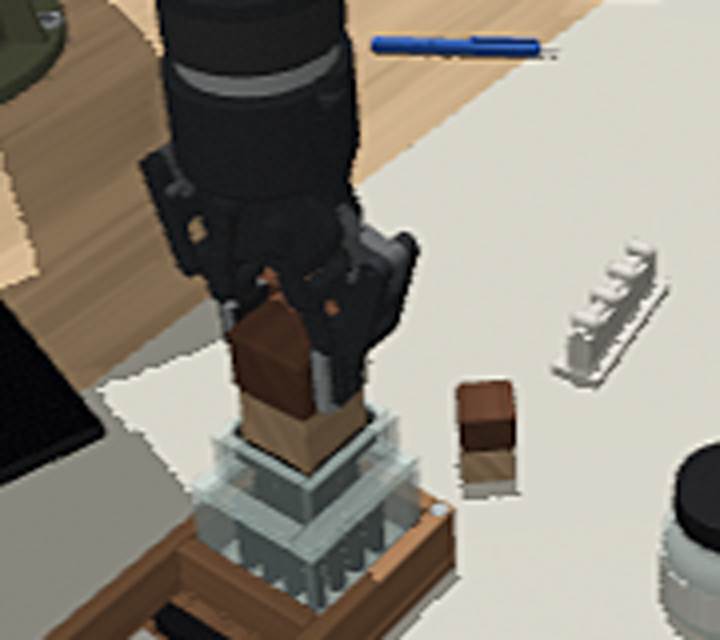

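```bash
python3 -m creep '[0.4,0,-0.05,0,170, 0.4,0,-0.05,0,170, 0.3,0,-0.1,0,170, 0,0,-0.05,0,170]' | tail -1
python3 -c "
from h import *
to(.5705,-.2129,.105)"
python3 -m creep '[-0.35,0,0,0,170, -0.35,0,-0.05,0,170, 0,0,-0.1,0,170, 0,0,0,0,170]' | tail -1
python3 -c "
from h import *
to(.5705,-.2129,.105)
c=cap('scene'); cv2.imwrite('pics/s16.png',cv2.resize(c['image'][180:340,180:360,::-1],None,fx=4,fy=4,interpolation=2))"
```

```text
grip_width: 0.507
t 28.43 tcp [ 0.5728 -0.208   0.1322] yaw 88.69 tilt z [-0.003  0.018 -1.   ] F [  4.5 -12.7  -2. ] M [-3.15 -1.19 -0.12] w 43.1 move cm [-0.54 -0.21  2.71]
grip_width: 0.503
t 28.93 tcp [ 0.5707 -0.2103  0.1321] yaw 88.79 tilt z [-0.007  0.028 -1.   ] F [-0.3  0.1 -0.7] M [-0.05  0.01 -0.03] w 42.8 move cm [-0.33  0.01  2.7 ]
```

View pics/s16.png

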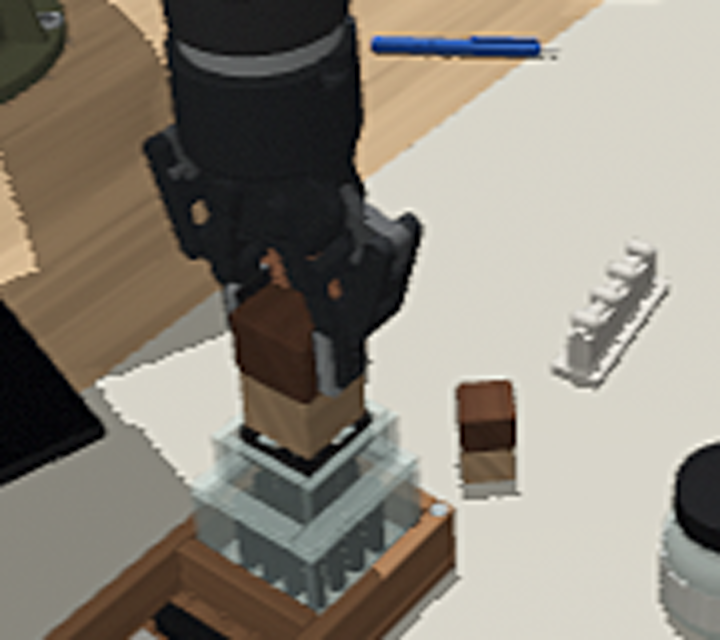

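It came free: the forces are at zero, the dark lips are visible and the underside is about level with the rim. Raising 2 cm, then checking.

```bash
python3 -m creep '[0,0,-0.5,0,170, -0.1,0,-0.7,0,170, -0.1,0,-0.6,0,170, 0,0,-0.2,0,170, 0,0,0,0,170, 0,0,0,0,170]' | tail -1
python3 -c "
from h import *
to(.5705,-.2129,.105)
c=cap('scene'); cv2.imwrite('pics/s17.png',cv2.resize(c['image'][170:320,190:340,::-1],None,fx=4,fy=4,interpolation=2)); np.savez('s17.npz',**c)
cap('top','t17.png')"
```

```text
grip_width: 0.504
t 29.73 tcp [ 0.5714 -0.2133  0.1524] yaw 88.78 tilt z [-0.006  0.028 -1.   ] F [-0.5  0.2 -0.5] M [-0.03  0.02  0.02] w 42.9 move cm [-0.1  -0.06  4.74]
```

View pics/s17.png

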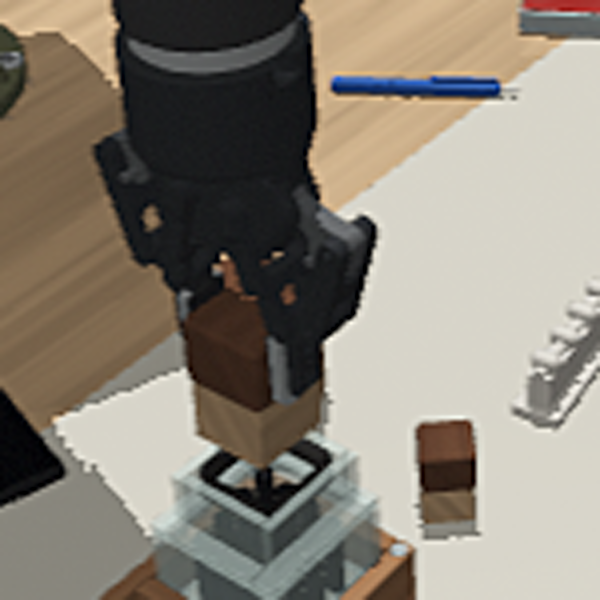

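View pics/t17.png

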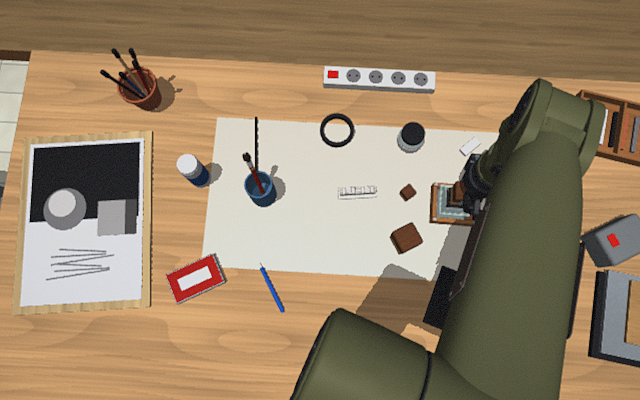

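```bash
python3 - <<'E'
from h import *
c=dict(np.load('s17.npz'))
for y in(-.235,-.230):
  for t in (0,3,-3):
    zc=.14
    pts=[]
    for zz in(.122,.152):
        dy=(zz-zc)*np.tan(np.radians(t)); pts.append(((proj(c,[.591,y+dy,zz])-[190,170])*4).round(0))
    print(y,'tilt+y',t,pts)
P=xyz(c); im=c['image'].astype(int); R,G=im[...,0],im[...,1]
B=np.zeros(R.shape,bool); B[170+385//4:170+470//4,190+190//4:190+262//4]=1
m=B&(R>95)&(R<190)&(R>G+15)&(P[...,2]>.112)&(P[...,1]<-.215)
q=P[cv2.erode(m.astype(np.uint8),np.ones((3,3)))>0]
for _ in range(4):
    mu=q.mean(0); n=np.linalg.svd(q-mu,full_matrices=False)[2][2]; n=-n if n[1]>0 else n
    q=q[np.abs((q-mu)@n)<.002]
print(len(q),mu,n,'tilt',np.degrees(np.arctan2(n[2],-n[1])))
v,u=np.nonzero(m); print('plug lowest px',u[v.argmax()],v.max(), 'z min',np.sort(P[m][:,2])[:5])
E
```

```text
-0.235 tilt+y 0 [array([260., 471.]), array([255., 418.])]
-0.235 tilt+y 3 [array([259., 472.]), array([256., 417.])]
-0.235 tilt+y -3 [array([262., 469.]), array([254., 419.])]
-0.23 tilt+y 0 [array([268., 464.]), array([263., 411.])]
-0.23 tilt+y 3 [array([266., 465.]), array([264., 410.])]
-0.23 tilt+y -3 [array([269., 463.]), array([262., 412.])]
46 [ 0.57174406 -0.23316884  0.13806898] [-0.03629378 -0.99889253 -0.02994126] tilt -1.7168957346027274
plug lowest px 254 286 z min [0.11993003 0.12288644 0.12291392 0.12296619 0.12321644]
```

```bash
python3 -c "
from h import *
print(manip.read_state()['clock']); print(manip.finish_job())"
```

```text
29.825
the job is handed in; nothing more can be done
None
```

The brush is in the blue cup, bristles up, and the charcoal jar is open, with the stopper still held above it. I handed the job in at 29.8 s. No verdict was reported.

- **Brush:** I gripped it by the bristles and eased the grip so it swung upright, then lowered it into the cup and let go. It stands leaning against the rim. In the last top view the cup was where it started.
- **Stopper:** I rocked it three full swings each way, roughly 7 to 10 degrees, and then one small extra swing towards +y, raising it with each swing until it came free. I estimated these angles from how far the hand moved and from the pictures.
- **Last checks:** The stopper's underside was at about 122 mm, so about 22 mm above the rim. It sat over the mouth within about 2 mm. Its tilt measured about −2 degrees, give or take 3. The contact force was near zero, and the grip width was 43 mm on the 44 mm head. The other objects visible in the last views looked unmoved; the arm hid part of the phone and the organiser.

**Checks that failed or disagreed:**
- Fitting the stopper's tilt from the camera depth became unreliable during the −y swings, because the mask took in part of the shaded top. That is why I used hand position and pictures instead.
- The last wrist joint reached its range limit once while I carried the brush. This left the tool about 1.6 degrees off vertical for the rest of the job. I then chose the jaw direction for the stopper so that this tilt would not matter.

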